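# Lower the lid of a shielded test box

### The job

The lid of the shielded test box stands open, about upright on its hinge. Without gripping or lifting anything, tip it forward with the outside of your fingers, catch it on a finger as it comes over, and keep carrying it on the finger down to the rim so that it closes fully and gently, with no drop or slam. Then take the hand clear, and leave the other things on the bench where they are.

Things in the scene. Friction and masses are not known exactly. Their poses are not given: they have to be found in the camera images.
- test_box: shielded test box, bare aluminium, open on top, fixed: 200 mm along its x, 140 mm along its y, 90 mm high, a small circuit board inside. Origin under its centre, z up. The hinge runs along its +y upper rim; the lid shuts by falling over towards its -y side. Nothing else stands within 100 mm of its -y side
- lid (a joint): lid angle, rad: 0 shut flat on the rim, 1.57 upright, 1.85 the stop, leaning back. Lid 200 x 140 x 6 mm aluminium with a steel bow handle, 0.26 to 0.38 kg. Hinge friction (0.05 N m) keeps it standing between about 1.44 and 1.7; below about 1.35 it falls shut by itself, hard; about 1.5 N upwards at the bar carries it
- lid_bar (a point): middle of the straight bar of the lid's bow handle: steel, 12 mm thick, parallel to the hinge, axis 230 mm from it, 128 mm clear between the two arms. The bow lies in the lid's plane, with an open window 84 mm deep between lid edge and bar (closed fingers fit). Shut: 90 mm outside the box wall, 93 mm above the bench, free beneath. Axes: x along hinge, y bar to hinge, z out of the outer face
- lid_edge (a point): middle of the lid's free edge, 140 mm from the hinge axis, half-way through its thickness of 6 mm; axes as lid_bar
- box_hinge (a point): middle of the hinge axis, 90 mm above the bench, on the box's +y rim; axes as test_box
- calculator: black pocket calculator lying on the bench, 140 x 75 x 15 mm, loose; origin under its centre; leave alone
- adapter: brass waveguide adapter, 45 x 45 mm flange, 40 mm high, loose; origin under its centre; leave alone
- cup: white plastic cup, 68 mm across, 85 mm high, loose; origin under its centre; leave alone
- fan: black cooling fan lying flat, 80 x 80 x 25 mm, loose; origin under its centre; leave alone

How it is judged:
On the way, in this order (a step that is already met when the one before it is completed fails the run):
1. the lid has come over and rests on the fingers (their knuckles count), under control, well above the rim (value of joint lid between 0.4 and 1.15 rad and velocity of joint lid above -0.8 rad/s and contact force between any of the fingers, the arm and lid above 0.3 N), for 0.2 s.
2. the fingers still carry the lid close above the rim (value of joint lid between 0.02 and 0.3 rad and velocity of joint lid above -0.8 rad/s and contact force between any of the fingers, the arm and lid above 0.3 N), for 0.1 s.
At the end, for the whole second after the job is handed in: The lid is fully shut (joint below 0.02 rad) and at rest, and calculator, adapter, cup and fan are within 15 mm of where they were (value of joint lid below 0.02 rad and velocity of joint lid between -0.05 and 0.05 rad/s and distance of each of calculator, adapter, cup, fan from where it was at the start of the episode below 0.015 m); the robot touches nothing.
It fails at once if the lid drops or slams: closing faster than 1.3 rad/s (0.3 m/s at the bar) within the last 0.4 rad (value of joint lid below 0.4 rad and velocity of joint lid below -1.3 rad/s).
It fails at once if the lid or its handle is gripped or forced (more than 35 N from the fingers) (contact force between the fingers and lid above 35 N).
It fails at once if a bystander is pushed, lifted or carried (moved more than 15 mm) (distance of any of calculator, adapter, cup, fan from where it was at the start of the episode above 0.015 m).
It also fails if it takes over 56 s, if anything falls off the work surface, if the arm or the gripper's body presses on something with over 40 N, if the wrist force passes 120 N, or if a joint passes its speed limit or range.

### The arm

A 6-joint arm with a two-finger parallel gripper is mounted at the origin on the work surface. World frame = base frame: x ahead of the robot, y to its left, z up, the work surface at z = 0. Lengths are in m, angles in rad, forces in N, time in s.
With the tool pointing down it reaches from about 0.3 to 0.775 m from the base axis. Payload 14.6 kg.
Tool frame: the origin (TCP) lies at the very end of the fingers, on their centre line; the grasp point (between the pads) lies 19 mm behind it (r.grasp_offset is the distance from the TCP to the grasp point, in m); z points along the fingers, y is the line along which they close (so a half turn about z gives the same grasp; the last joint's range is limited). The gripper opens to 94 mm and grips with 3 to 60 N. Pads are 16 mm wide; open, the fingers measure 119 mm over their backs; the gripper's body (75 mm by 177 mm) begins 78 mm behind the grasp point.
Start: joints at [1.175, 0.3, 1.521, -0, 1.321, -0.067], TCP at [0.178, 0.521, 0.205] pointing down, gripper open.
Joint ranges: [-3.03, 3.03], [-0.79, 2.21], [0.23, 2.52], [-1.04, 4.18], [0, 3.07], [-2.55, 2.55]. Speed limits (rad/s): [2.22, 2.22, 2.57, 3.14, 3.14, 3.14].

### API

Orientations are given as a unit quaternion [x, y, z, w].
In Python, from rig import r, viewer, workorder gives the robot as it stands.
- The arm moves only by the tool play_rows, never from a script. Its argument "motion" is a list of rows, each an object with "dr": the turn, a rotation vector about the tool's x, y, z in units of 120 degrees (1.0 is 120 degrees), a list of three; "slide": the shift along the tool's x, y, z in units of 300 mm (1.0 is 300 mm), a list of three; "jaw": the closure, from -1 (fully open) to 1 (shut). In form: [{"dr": [ax, ay, az], "slide": [tx, ty, tz], "jaw": jaw}, ...]. A call has 1 to 12 rows; each row is the pose to reach, as a shift and turn from the pose commanded when the call began, along the tool's axes at that moment; what a row does not reach only later rows make up. A row lasts 1/12 s, in which the tool goes at most 41.7 mm and 7.16 degrees, less where a joint would pass 70% of its speed; a pose out of reach is approached as far as the arm can. A call with a number of a shift or a turn outside -1 to 1 is refused whole. A call with a gripper value outside its range is refused whole. The fingers move at their own pace and stop on an object; the grip force is fixed at half the most. Time passes only in rows, so rows that repeat a pose let the fingers close. It gives the time, the measured TCP pose, the force, the opening and the grip force at its end, in the units of the state.
- r.sense(): the state, without advancing time (a new reading comes with each control period).
- viewer.get_image(name): name is "scene" or "top"; returns the picture (384x512x3 uint8, red, green, blue); there is no depth.
- viewer.camera_info(name): a dict with "fx", "fy", "cx", "cy" (pixels), "extrinsics" (4x4, takes a point from world to camera coordinates). Camera axes: x right, y down, z forward; pixel columns grow to the right and rows downward; lengths in m; the calibration is good to about 2 mm. A picture is of the moment at which its call begins. camera_info takes no time and is no camera call.
- workorder.job_done(): hands the job in; it is judged then, once.
The state is a dict: "time_s": time; "qpos": joint angles; "qd": joint speeds; "joint_torque": joint torques, N m; "tool_pos": TCP position; "tcp_rot": TCP orientation; "wrist_force": force on the tool from outside, world axes, zero at the start; "moment": the same for the moment, N m; "finger_gap": finger opening in m; "finger_force": force on a finger pad.
Only numpy, scipy, OpenCV 4.12 (cv2) and the standard library are available. Lean on these libraries where they do the work, as an engineer would, in place of code of your own. Each camera call takes 0.05 s, during which the arm holds its last target. There are 200 camera calls.

## Working session

There is one attempt and no reset: what is moved stays moved. The work goes in short steps, Python scripts to look and compute and a tool call to move; the robot and the scene stay as the last step left them, time stands still between calls to the robot, and variables do not carry over. Pictures are saved under pics/ and viewed, at most 13 in all, crops included, and the job is handed in when it is done.

Besides the shell and the picture viewer there is one more tool, called after "Call:" as a command line: name --argument value ..., lists and objects as JSON in quotes. play_rows: Moves the arm, as the interface text tells. Its arguments: {"type":"object","properties":{"motion":{"type":"array","items":{"type":"object","properties":{"dr":{"type":"array","items":{"type":"number","minimum":-1,"maximum":1}},"slide":{"type":"array","items":{"type":"number","minimum":-1,"maximum":1}},"jaw":{"type":"number"}}}}},"required":["motion"]}

```bash
mkdir -p pics; python3 - <<'E'
from rig import r, viewer, workorder
import cv2
for n in ("scene","top"):
    im=viewer.get_image(n); cv2.imwrite(f"pics/{n}0.png",im[:,:,::-1])
    c=viewer.camera_info(n); print(n,c)
s=r.sense(); print(s)
E
```

```text
scene {'fx': 410.59980300744496, 'fy': 410.59980300744496, 'cx': 265.07216409105155, 'cy': 199.13877409400416, 'extrinsics': array([[ 0.17245458,  0.98501586,  0.00177849, -0.0982237 ],
       [ 0.75489093, -0.13100448, -0.64263326, -0.41789586],
       [-0.63277097,  0.11216762, -0.76617187,  1.50021639],
       [ 0.        ,  0.        ,  0.        ,  1.        ]])}
top {'fx': 418.9682775783176, 'fy': 418.9682775783176, 'cx': 251.67950274697006, 'cy': 192.6393610432871, 'extrinsics': array([[ 0.02462076, -0.99951131,  0.01926051, -0.02527865],
       [-0.98361046, -0.02766244, -0.17817197,  0.6082546 ],
       [ 0.17861769, -0.01455811, -0.98381085,  1.03161403],
       [ 0.        ,  0.        ,  0.        ,  1.        ]])}
{'time_s': 0.1, 'qpos': array([ 1.17540128e+00,  3.00426835e-01,  1.52149966e+00,  3.13255961e-06,
        1.32068856e+00, -6.66164489e-02]), 'qd': array([-0.00177498, -0.00245005, -0.00102648, -0.00013073,  0.00040166,
        0.00054173]), 'joint_torque': array([ 1.82051772e-04, -5.32643151e+01, -3.53294563e+01,  7.08954153e-02,
        2.34610552e-02, -4.16487239e-05]), 'tool_pos': array([0.17751169, 0.52032881, 0.20494505]), 'tcp_rot': array([ 1.63650258e-01,  9.86518288e-01, -4.97275425e-04, -1.18520172e-04]), 'wrist_force': array([0.63858661, 0.56946358, 0.18639718]), 'moment': array([-0.03213472, -0.00641197, -0.01870154]), 'finger_force': 0.0, 'finger_gap': 0.09367482998018505}
```

View pics/scene0.png

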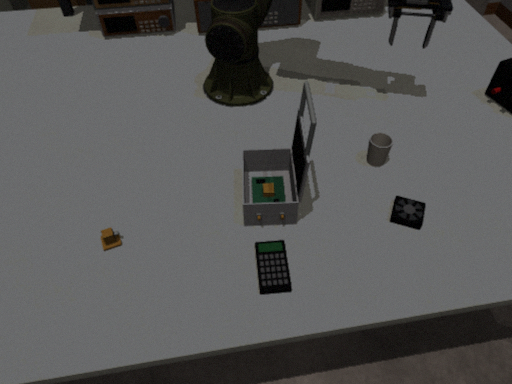

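View pics/top0.png

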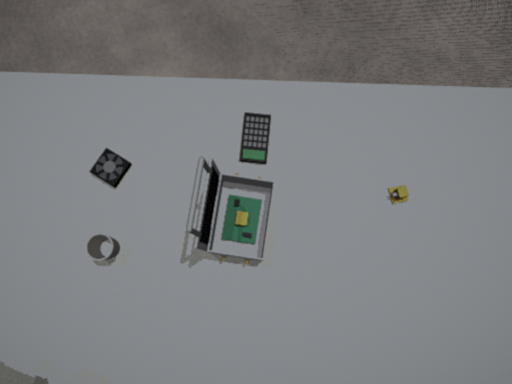

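The scene view shows the box at about (270,185) with its lid upright on the +y side, at about (303,140). The calculator is at (272,266), the cup at (378,150), the fan at (408,212) and the adapter at (110,240). I'll enlarge the box area to measure it.

```bash
python3 - <<'E'
import cv2
a=cv2.imread("pics/scene0.png")[75:235,225:335]; b=cv2.imread("pics/top0.png")[145:275,175:285]
cv2.imwrite("pics/a.png",cv2.convertScaleAbs(cv2.resize(a[0:160],None,fx=3.7,fy=3.7,interpolation=cv2.INTER_CUBIC),alpha=1.3))
cv2.imwrite("pics/b.png",cv2.convertScaleAbs(cv2.resize(b,None,fx=4.5,fy=4.5,interpolation=cv2.INTER_CUBIC),alpha=1.3))
E
```

```text
(no output)
```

View pics/a.png

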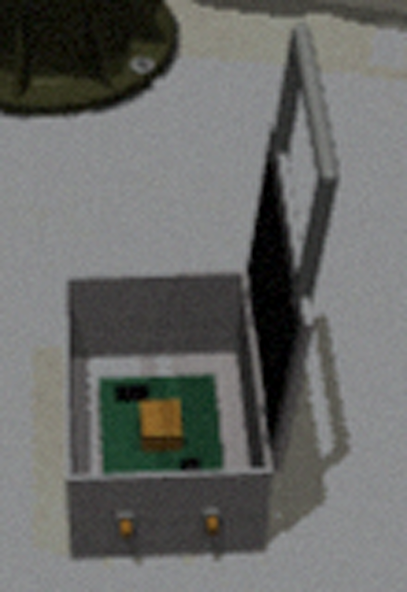

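View pics/b.png

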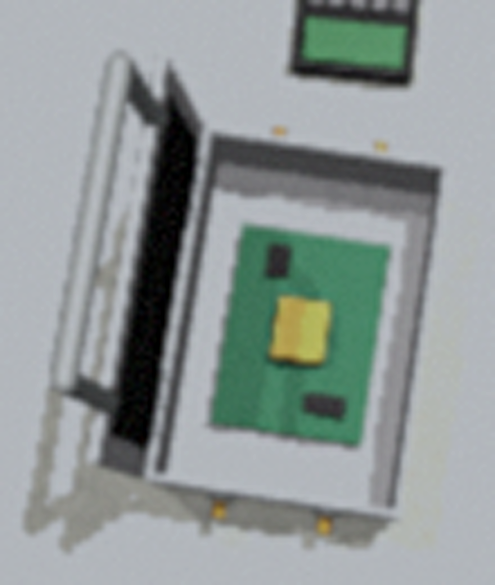

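```bash
cat > h.py <<'E'
import numpy as np
from rig import r, viewer, workorder
from scipy.optimize import least_squares
from scipy.spatial.transform import Rotation as R
C={n:viewer.camera_info(n) for n in ("scene","top")}
def proj(n,P):
    c=C[n];E=c["extrinsics"];q=np.atleast_2d(P)@E[:3,:3].T+E[:3,3]
    return np.c_[c["fx"]*q[:,0]/q[:,2]+c["cx"],c["fy"]*q[:,1]/q[:,2]+c["cy"]]
def tri(us,ut):
    f=lambda p:np.r_[(proj("scene",p)-us).ravel(),(proj("top",p)-ut).ravel()]
    s=least_squares(f,[.5,0,.1]);return s.x,np.abs(s.fun).max()
def model(p,L):  # p: x,y,yaw of box centre
    c,s=np.cos(p[2]),np.sin(p[2]);L=np.atleast_2d(L)
    return np.c_[p[0]+c*L[:,0]-s*L[:,1],p[1]+s*L[:,0]+c*L[:,1],L[:,2]]
def lid(a,x,d,n=.003): # distance d from hinge
    return [x,.07-d*np.cos(a)+n*np.sin(a),.09+d*np.sin(a)+n*np.cos(a)]
E
python3 - <<'E'
from h import *
S=lambda l:(np.array(l)+.5)/3.7-.5+[225,75]
T=lambda l:(np.array(l)+.5)/4.5-.5+[175,145]
# order: (+x,-y),(+x,+y),(-x,-y),(-x,+y), bar ends (+x),( -x)
s=S([(70,474),(272,470),(68,280),(243,275),(331,178),(302,28)])
t=T([(440,168),(210,133),(393,517),(152,478),(120,57),(63,388)])
for a,b in zip(s,t): print(*np.round(tri(a,b)[0],4),round(tri(a,b)[1],2))
def f(p):
    c=model(p,[(.1,-.07,.09),(.1,.07,.09),(-.1,-.07,.09),(-.1,.07,.09)]+[lid(p[3],x,.23) for x in(p[4],-p[4])])
    return np.r_[(proj("scene",c)-s).ravel(),(proj("top",c)-t).ravel()]
q=least_squares(f,[.5,0,0,1.57,.07]);print(q.x.round(4));print(q.fun.reshape(-1,2).round(1))
E
```

```text
0.6309 -0.0629 0.0897 1.02
0.6483 0.0699 0.0871 0.2
0.4374 -0.0389 0.085 0.38
0.455 0.0931 0.0854 0.34
0.6286 0.0952 0.3201 0.42
0.4829 0.1131 0.3203 0.22
[ 0.5438  0.0151 -0.1254  1.6446  0.0734]
[[-0.4  1.2]
 [ 1.   0.2]
 [-0.8 -1.6]
 [ 1.7 -1.8]
 [ 0.3  0.1]
 [ 0.3  0.2]
 [ 2.6 -1.1]
 [-1.1 -1.7]
 [ 1.6  0.7]
 [-1.5  0.6]
 [ 0.4  0.5]
 [-0.   0.4]]
```

The measurements agree with the text: the rim is about 0.09 high and the bar about 0.32. The box is at (0.543, 0.015) with yaw -0.123, and the lid angle is about 1.63.

Plan: put the closed fingers through the bow window from behind, pointing down and forward. They push the bar over and then carry it down on their upper side.

```bash
python3 - <<'E'
from h import *
print([a for a in dir(r) if a[0]!='_'],[a for a in dir(viewer) if a[0]!='_'])
s=r.sense();print(R.from_quat(s["tcp_rot"]).as_matrix().round(3))
# other things, rough ground points
for n,us,ut,z in (("cup",(378,150),(103,248),.085),("fan",(408,212),(110,168),.025)):
    print(n,tri(np.array(us),np.array(ut)))
E
```

```text
['IKError', 'grasp_offset', 'sense'] ['camera_info', 'get_image']
[[-0.946  0.323 -0.   ]
 [ 0.323  0.946 -0.001]
 [ 0.    -0.001 -1.   ]]
cup (array([0.45661366, 0.36387254, 0.04012111]), np.float64(1.0424253619025876))
fan (array([0.6733867 , 0.37460403, 0.01070993]), np.float64(0.4631969070421178))
```

```bash
cat >> h.py <<'E'
ex=np.array([np.cos(-.123),np.sin(-.123),0]);ey=np.array([-ex[1],ex[0],0]);bc=np.array([.5435,.0152,0])
def B(x,y,z): return bc+ex*x+ey*y+[0,0,z]
def tool(p,yaw=0): # p pitch below horizontal deg, pointing -y' ; yaw deg about world z
    z=-ey*np.cos(np.radians(p))-np.array([0,0,1])*np.sin(np.radians(p))
    M=np.c_[np.cross(ex,z),ex,z]
    return R.from_euler('z',yaw,degrees=True)*R.from_matrix(M)
def rel(P,Q):
    s=r.sense();q=R.from_quat(s["tcp_rot"])
    return (q.inv()*Q).as_rotvec(degrees=True)/120,q.inv().apply(P-s["tool_pos"])/.3
def show(P,Q):
    a,b=rel(P,Q);print("dr",a.round(3),"slide",b.round(3))
def st():
    s=r.sense();q=R.from_quat(s["tcp_rot"]);d=s["tool_pos"]-bc
    print("t",s["time_s"],"q",s["qpos"].round(2),"box xyz",np.round([d@ex,d@ey,d[2]],4),"z",q.apply([0,0,1]).round(2),"F",s["wrist_force"].round(2))
E
python3 - <<'E'
from h import *
st()
for p,y in((25,0),(25,30)): show(np.array([.45,.30,.38]),tool(p,y))
E
```

```text
t 0.1 q [ 1.18  0.3   1.52  0.    1.32 -0.07] box xyz [-0.4252  0.4564  0.2049] z [-0. -0. -1.] F [0.64 0.57 0.19]
dr [ 0.367 -0.451  0.576] slide [-1.097 -0.402 -0.583]
dr [ 0.227 -0.508  0.357] slide [-1.097 -0.402 -0.583]
```

Call:
play_rows --motion '[{"dr":[0,0,0],"slide":[-0.2,-0.1,-0.4],"jaw":1},{"dr":[0,0,0],"slide":[-0.4,-0.2,-0.58],"jaw":1},{"dr":[0.367,-0.451,0.576],"slide":[-0.9,-0.33,-0.58],"jaw":1},{"dr":[0.367,-0.451,0.576],"slide":[-0.9,-0.33,-0.58],"jaw":1},{"dr":[0.367,-0.451,0.576],"slide":[-0.9,-0.33,-0.58],"jaw":1},{"dr":[0.367,-0.451,0.576],"slide":[-0.9,-0.33,-0.58],"jaw":1},{"dr":[0.367,-0.451,0.576],"slide":[-0.9,-0.33,-0.58],"jaw":1},{"dr":[0.367,-0.451,0.576],"slide":[-0.9,-0.33,-0.58],"jaw":1},{"dr":[0.367,-0.451,0.576],"slide":[-0.9,-0.33,-0.58],"jaw":1},{"dr":[0.367,-0.451,0.576],"slide":[-0.9,-0.33,-0.58],"jaw":1},{"dr":[0.367,-0.451,0.576],"slide":[-0.9,-0.33,-0.58],"jaw":1},{"dr":[0.367,-0.451,0.576],"slide":[-0.9,-0.33,-0.58],"jaw":1}]'

```text
time_s: 1.1
tool_pos: [0.4011, 0.3397, 0.3794]
tcp_rot: [0.54, 0.731, -0.313, 0.277]
wrist_force: [0.1, -0.2, 0.4]
finger_gap: 0.0175
finger_force: 0.0
```

```bash
python3 - <<'E'
from h import *
st()
for p in(25,): show(B(0,.16,.30),tool(p))
E
```

```text
t 1.1 q [ 0.9   0.54  1.01 -0.68  2.17  0.38] box xyz [-0.1812  0.3046  0.3794] z [ 0.07 -0.76 -0.65] F [ 0.09 -0.2   0.43]
dr [ 0.098 -0.121  0.154] slide [-0.286  0.44   0.626]
```

Call:
play_rows --motion '[{"dr":[0.098,-0.121,0.154],"slide":[-0.286,0.44,0.5],"jaw":1},{"dr":[0.098,-0.121,0.154],"slide":[-0.286,0.44,0.626],"jaw":1},{"dr":[0.098,-0.121,0.154],"slide":[-0.286,0.44,0.626],"jaw":1},{"dr":[0.098,-0.121,0.154],"slide":[-0.286,0.44,0.626],"jaw":1},{"dr":[0.098,-0.121,0.154],"slide":[-0.286,0.44,0.626],"jaw":1},{"dr":[0.098,-0.121,0.154],"slide":[-0.286,0.44,0.626],"jaw":1},{"dr":[0.098,-0.121,0.154],"slide":[-0.286,0.44,0.626],"jaw":1},{"dr":[0.098,-0.121,0.154],"slide":[-0.286,0.44,0.626],"jaw":1},{"dr":[0.098,-0.121,0.154],"slide":[-0.286,0.44,0.626],"jaw":1}]'

```text
time_s: 1.85
tool_pos: [0.5633, 0.1753, 0.299]
tcp_rot: [0.631, 0.561, -0.402, 0.355]
wrist_force: [-0.2, 0.2, 0.4]
finger_gap: 0.0002
finger_force: 0.0
```

```bash
python3 - <<'E'
from h import *
import cv2
st()
show(B(0,.14,.297),tool(25));show(B(0,.045,.253),tool(25))
a=viewer.get_image("scene")[40:240,200:420];b=viewer.get_image("top")[120:320,130:350]
cv2.imwrite("pics/c.png",cv2.resize(np.hstack([a,b])[:,:,::-1],None,fx=1.8,fy=1.8,interpolation=cv2.INTER_CUBIC))
E
```

```text
t 1.85 q [ 0.56  0.75  0.99 -0.94  2.08  0.5 ] box xyz [0.     0.1613 0.299 ] z [-0.11 -0.9  -0.43] F [-0.15  0.19  0.38]
dr [ 0.001 -0.001  0.002] slide [-0.024 -0.     0.067]
dr [ 0.001 -0.001  0.002] slide [-0.026 -0.001  0.416]
```

View pics/c.png

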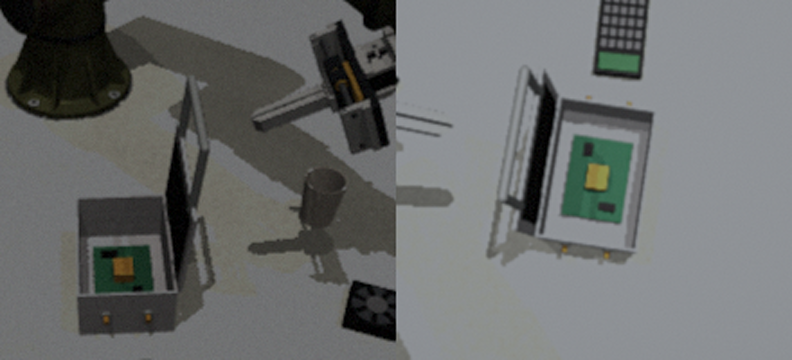

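The closed fingers point at the lid from behind. Their tip is at about (343,108) in the scene view and (160,190) in the top view. I'll check that against the projection before inserting.

```bash
python3 - <<'E'
from h import *
P=r.sense()["tool_pos"]
for n in C: print(n,proj(n,P),proj(n,B(0,.086,.272)),proj(n,B(0,*lid(1.64,0,.23)[1:])))
print(tri(np.array([343,108]),np.array([160,190.5])),P)
E
```

```text
scene [[341.03819223 107.57236272]] [[306.82250787 118.2626263 ]] [[309.80106744 101.42577928]]
top [[160.54956732 190.71467789]] [[199.69259307 198.49442066]] [[195.72458385 194.28083013]]
(array([0.56404756, 0.17873602, 0.29838308]), np.float64(0.7761839234756849)) [0.56309228 0.17606227 0.29946772]
```

The tip matches the projection to within 2–3 mm. I'll pitch the fingers to 20° and yaw them -15° to keep joint 4 in range, then insert through the middle of the window.

```bash
cat >> h.py <<'E'
def fp(a,p,s,g,yaw=-15): # lid angle rad, pitch deg, bar distance from tip, gap
    Q=tool(p,yaw);t=Q.apply([0,0,1]);n=-Q.apply([1,0,0])
    return B(*lid(a,0,.23))-n*(.014+g)+s*t,Q
def plan(L):
    for l in L:
        a,b=rel(*fp(*l)); print(l,"dr",a.round(3).tolist(),"slide",b.round(3).tolist())
E
python3 - <<'E'
from h import *
plan([(1.64,20,-.05,.028),(1.64,20,.045,.028)])
E
```

```text
(1.64, 20, -0.05, 0.028) dr [0.118, -0.043, 0.05] slide [-0.012, 0.054, 0.046]
(1.64, 20, 0.045, 0.028) dr [0.118, -0.043, 0.05] slide [-0.036, -0.025, 0.352]
```

Call:
play_rows --motion '[{"dr":[0.118,-0.043,0.05],"slide":[-0.012,0.054,0.046],"jaw":1},{"dr":[0.118,-0.043,0.05],"slide":[-0.012,0.054,0.046],"jaw":1},{"dr":[0.118,-0.043,0.05],"slide":[-0.012,0.054,0.046],"jaw":1},{"dr":[0.118,-0.043,0.05],"slide":[-0.012,0.054,0.046],"jaw":1},{"dr":[0.118,-0.043,0.05],"slide":[-0.018,0.034,0.122],"jaw":1},{"dr":[0.118,-0.043,0.05],"slide":[-0.024,0.014,0.2],"jaw":1},{"dr":[0.118,-0.043,0.05],"slide":[-0.03,-0.006,0.276],"jaw":1},{"dr":[0.118,-0.043,0.05],"slide":[-0.036,-0.025,0.352],"jaw":1},{"dr":[0.118,-0.043,0.05],"slide":[-0.036,-0.025,0.352],"jaw":1},{"dr":[0.118,-0.043,0.05],"slide":[-0.036,-0.025,0.352],"jaw":1}]'

```text
time_s: 2.78
tool_pos: [0.5437, 0.0768, 0.2648]
tcp_rot: [0.679, 0.458, -0.476, 0.32]
wrist_force: [-0.3, 0.2, -0.0]
finger_gap: 0.0002
finger_force: 0.0
```

```bash
python3 - <<'E'
from h import *
import cv2
st()
a=viewer.get_image("scene")[70:200,240:370];b=viewer.get_image("top")[135:265,140:270]
cv2.imwrite("pics/d.png",cv2.resize(np.hstack([a,b])[:,:,::-1],None,fx=3,fy=3,interpolation=cv2.INTER_CUBIC))
plan([(1.64,20,.045,.004),(1.54,20,.045,.003),(1.45,20,.045,.003),(1.36,20,.045,.003),(1.28,20,.045,.003),(1.2,20,.045,.003),(1.1,20,.045,.003),(1.0,20,.045,.003),(.9,20,.045,.003),(.8,20,.045,.003)])
E
```

```text
t 2.7833 q [ 0.4   0.77  1.1  -0.9   2.14  0.64] box xyz [-0.0074  0.0612  0.2648] z [-0.35 -0.87 -0.34] F [-0.31  0.22 -0.05]
(1.64, 20, 0.045, 0.004) dr [0.0, -0.0, -0.0] slide [-0.079, -0.001, 0.001]
(1.54, 20, 0.045, 0.003) dr [0.0, -0.0, -0.0] slide [-0.11, 0.019, 0.07]
(1.45, 20, 0.045, 0.003) dr [0.0, -0.0, -0.0] slide [-0.129, 0.037, 0.134]
(1.36, 20, 0.045, 0.003) dr [0.0, -0.0, -0.0] slide [-0.142, 0.054, 0.199]
(1.28, 20, 0.045, 0.003) dr [0.0, -0.0, -0.0] slide [-0.148, 0.07, 0.258]
(1.2, 20, 0.045, 0.003) dr [0.0, -0.0, -0.0] slide [-0.149, 0.085, 0.317]
(1.1, 20, 0.045, 0.003) dr [0.0, -0.0, -0.0] slide [-0.144, 0.103, 0.392]
(1.0, 20, 0.045, 0.003) dr [0.0, -0.0, -0.0] slide [-0.131, 0.12, 0.465]
(0.9, 20, 0.045, 0.003) dr [0.0, -0.0, -0.0] slide [-0.111, 0.137, 0.537]
(0.8, 20, 0.045, 0.003) dr [0.0, -0.0, -0.0] slide [-0.083, 0.152, 0.607]
```

View pics/d.png

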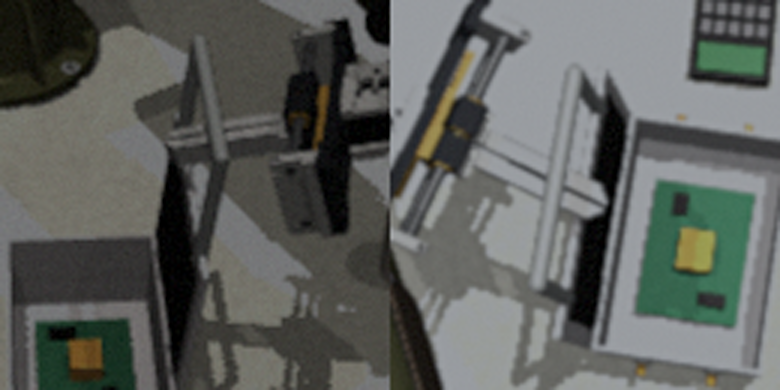

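The fingers are through the middle of the window with the bar above them. Next I push the bar over slowly.

Call:
play_rows --motion '[{"dr":[0,0,0],"slide":[-0.04,0,0],"jaw":1},{"dr":[0,0,0],"slide":[-0.079,0,0],"jaw":1},{"dr":[0,0,0],"slide":[-0.095,0.01,0.035],"jaw":1},{"dr":[0,0,0],"slide":[-0.11,0.019,0.07],"jaw":1},{"dr":[0,0,0],"slide":[-0.12,0.028,0.102],"jaw":1},{"dr":[0,0,0],"slide":[-0.129,0.037,0.134],"jaw":1},{"dr":[0,0,0],"slide":[-0.136,0.045,0.166],"jaw":1},{"dr":[0,0,0],"slide":[-0.142,0.054,0.199],"jaw":1}]'

```text
time_s: 3.55
tool_pos: [0.5323, 0.0035, 0.2832]
tcp_rot: [0.68, 0.457, -0.477, 0.32]
wrist_force: [0.2, 0.4, 0.5]
finger_gap: 0.0005
finger_force: 0.1
```

```bash
python3 - <<'E'
from h import *
import cv2
st()
a=viewer.get_image("scene")[70:200,240:370];b=viewer.get_image("top")[135:265,140:270]
cv2.imwrite("pics/e.png",cv2.resize(np.hstack([a,b])[:,:,::-1],None,fx=3,fy=3,interpolation=cv2.INTER_CUBIC))
E
```

```text
t 3.55 q [ 0.31  0.66  1.23 -0.95  2.05  0.61] box xyz [-0.0096 -0.013   0.2832] z [-0.36 -0.87 -0.34] F [0.23 0.42 0.48]
```

View pics/e.png

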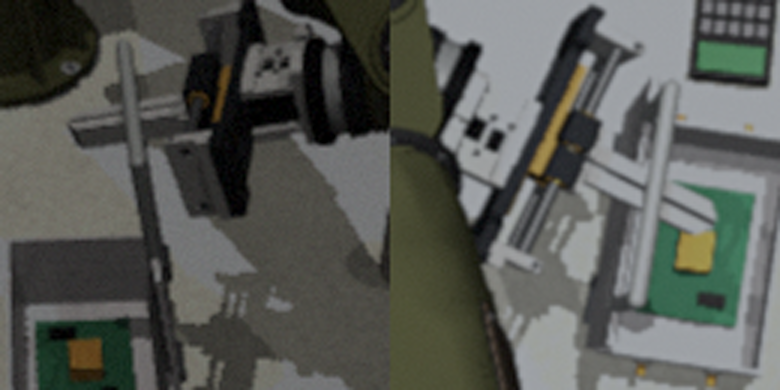

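The lid has followed. In the scene view the bar ends are at (281,85) and (286,123), and in the top view at (233,165) and (222,235). I'll fit the angle and plan the rest.

```bash
python3 - <<'E'
from h import *
s=np.array([(285.7,122.5),(281,85)]);t=np.array([(233.3,165),(222.3,235)])
def f(v):
    P=np.array([B(*lid(v[0],x,.23)) for x in(.073,-.073)])
    return np.r_[(proj("scene",P)-s).ravel(),(proj("top",P)-t).ravel()]
q=least_squares(f,[1.3]);print(q.x,q.fun.round(1))
plan([(1.28,20,.045,.003),(1.2,20,.045,.003),(1.1,20,.045,.003),(1.0,20,.045,.003),(.9,22,.045,.003),(.8,24,.045,.003)])
E
```

```text
[1.37161869] [-0.8  2.1 -1.1 -0.7 -0.5 -1.7 -1.3  1.3]
(1.28, 20, 0.045, 0.003) dr [-0.002, 0.001, 0.0] slide [-0.006, 0.014, 0.049]
(1.2, 20, 0.045, 0.003) dr [-0.002, 0.001, 0.0] slide [-0.007, 0.029, 0.108]
(1.1, 20, 0.045, 0.003) dr [-0.002, 0.001, 0.0] slide [-0.002, 0.048, 0.182]
(1.0, 20, 0.045, 0.003) dr [-0.002, 0.001, 0.0] slide [0.011, 0.065, 0.256]
(0.9, 22, 0.045, 0.003) dr [-0.002, 0.017, 0.0] slide [0.037, 0.082, 0.326]
(0.8, 24, 0.045, 0.003) dr [-0.002, 0.034, -0.0] slide [0.07, 0.097, 0.393]
```

Call:
play_rows --motion '[{"dr":[0,0,0],"slide":[-0.006,0.014,0.049],"jaw":1},{"dr":[0,0,0],"slide":[-0.007,0.021,0.08],"jaw":1},{"dr":[0,0,0],"slide":[-0.007,0.029,0.108],"jaw":1},{"dr":[0,0,0],"slide":[-0.005,0.038,0.145],"jaw":1},{"dr":[0,0,0],"slide":[-0.002,0.048,0.182],"jaw":1},{"dr":[0,0,0],"slide":[0.004,0.056,0.22],"jaw":1},{"dr":[0,0,0],"slide":[0.011,0.065,0.256],"jaw":1},{"dr":[0,0.008,0],"slide":[0.023,0.073,0.29],"jaw":1},{"dr":[0,0.016,0],"slide":[0.037,0.082,0.326],"jaw":1},{"dr":[0,0.016,0],"slide":[0.037,0.082,0.326],"jaw":1},{"dr":[0,0.016,0],"slide":[0.037,0.082,0.326],"jaw":1},{"dr":[0,0.016,0],"slide":[0.037,0.082,0.326],"jaw":1}]'

```text
time_s: 4.65
tool_pos: [0.5218, -0.085, 0.2359]
tcp_rot: [0.687, 0.465, -0.465, 0.31]
wrist_force: [3.7, 16.9, -19.6]
finger_gap: 0.0004
finger_force: 12.9
```

```bash
python3 - <<'E'
from h import *
import cv2
st()
a=viewer.get_image("scene")[70:220,210:350];b=viewer.get_image("top")[135:285,160:300]
cv2.imwrite("pics/f.png",cv2.resize(np.hstack([a,b])[:,:,::-1],None,fx=2.8,fy=2.8,interpolation=cv2.INTER_CUBIC))
E
```

```text
t 4.65 q [ 0.18  0.62  1.4  -0.96  1.86  0.64] box xyz [-0.0093 -0.1021  0.2359] z [-0.35 -0.86 -0.38] F [  3.72  16.93 -19.56]
```

View pics/f.png

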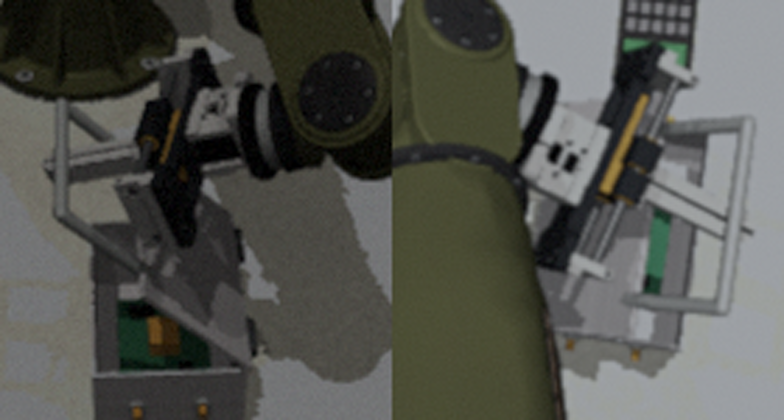

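The lid has been caught on the fingers, but the force reads 26 N, directed along the lid plane. I'll fit the angle to see why before moving on.

```bash
python3 - <<'E'
from h import *
s=np.array([(232.1,146),(233.2,107.5)]);t=np.array([(286,178.5),(279.6,245)])
def f(v):
    P=np.array([B(*lid(v[0],x,.23)) for x in(.073,-.073)])
    return np.r_[(proj("scene",P)-s).ravel(),(proj("top",P)-t).ravel()]
q=least_squares(f,[.8]);a=q.x[0];print(a,q.fun.round(1))
S=r.sense();Q=R.from_quat(S["tcp_rot"]);
print("bar in tool frame mm",Q.inv().apply(B(*lid(a,0,.23))-S["tool_pos"])*1e3, "lid edge",Q.inv().apply(B(*lid(a,0,.14))-S["tool_pos"])*1e3,"F tool",Q.inv().apply(S["wrist_force"]),"M",S["moment"])
E
```

```text
0.8026583168652972 [ 0.1  0.9 -0.9 -1.4  1.2 -0.3 -1.7  1.8]
bar in tool frame mm [-13.88468635   5.08787502 -23.17274031] lid edge [ 68.8954688  -10.66630451 -54.78368369] F tool [25.09781601 -3.74301199 -8.11108855] M [ 4.53072873 -1.37573885 -0.37404237]
```

The bar is in contact with the fingers (a≈0.80, 23 mm from the tip). Sliding the fingers forward under the bar made friction amplify the load. I'll ease off, then follow the arc with no forward slip and a smaller finger-to-lid angle.

```bash
python3 - <<'E'
from h import *
plan([(.80,22,.023,.0),(.78,22,.023,.0),(.7,22,.022,.0),(.6,22,.022,.0),(.5,23,.022,.0)])
E
```

```text
(0.8, 22, 0.023, 0.0) dr [-0.001, -0.001, 0.003] slide [0.001, 0.018, 0.001]
(0.78, 22, 0.023, 0.0) dr [-0.001, -0.001, 0.003] slide [0.007, 0.021, 0.015]
(0.7, 22, 0.022, 0.0) dr [-0.001, -0.001, 0.003] slide [0.033, 0.032, 0.066]
(0.6, 22, 0.022, 0.0) dr [-0.001, -0.001, 0.003] slide [0.072, 0.044, 0.131]
(0.5, 23, 0.022, 0.0) dr [-0.001, 0.008, 0.003] slide [0.118, 0.055, 0.191]
```

Call:
play_rows --motion '[{"dr":[0,0,0],"slide":[0.003,0,0],"jaw":1},{"dr":[0,0,0],"slide":[0.006,0,0],"jaw":1},{"dr":[0,0,0],"slide":[0.006,0,0],"jaw":1}]'

```text
time_s: 5.0
tool_pos: [0.5219, -0.0849, 0.2356]
tcp_rot: [0.687, 0.464, -0.465, 0.311]
wrist_force: [0.2, 9.8, -12.7]
finger_gap: 0.0005
finger_force: 7.6
```

```bash
python3 - <<'E'
from h import *
st();S=r.sense();print(R.from_quat(S["tcp_rot"]).inv().apply(S["wrist_force"]))
plan([(.77,22,.020,.0),(.7,22,.020,.0),(.6,22,.020,.0),(.5,23,.020,.0)])
E
```

```text
t 5.0 q [ 0.18  0.62  1.39 -0.96  1.86  0.64] box xyz [-0.0092 -0.102   0.2356] z [-0.35 -0.86 -0.37] F [  0.24   9.83 -12.75]
[15.27559398 -3.423975   -3.75917534]
(0.77, 22, 0.02, 0.0) dr [-0.001, 0.0, 0.002] slide [0.009, 0.022, 0.012]
(0.7, 22, 0.02, 0.0) dr [-0.001, 0.0, 0.002] slide [0.032, 0.032, 0.059]
(0.6, 22, 0.02, 0.0) dr [-0.001, 0.0, 0.002] slide [0.071, 0.044, 0.124]
(0.5, 23, 0.02, 0.0) dr [-0.001, 0.009, 0.002] slide [0.117, 0.055, 0.184]
```

Call:
play_rows --motion '[{"dr":[0,0,0],"slide":[0.008,0,-0.002],"jaw":1},{"dr":[0,0,0],"slide":[0.013,0.002,0.005],"jaw":1},{"dr":[0,0,0],"slide":[0.02,0.004,0.018],"jaw":1},{"dr":[0,0,0],"slide":[0.028,0.007,0.034],"jaw":1},{"dr":[0,0,0],"slide":[0.036,0.01,0.05],"jaw":1},{"dr":[0,0,0],"slide":[0.046,0.014,0.069],"jaw":1},{"dr":[0,0,0],"slide":[0.056,0.017,0.088],"jaw":1},{"dr":[0,0,0],"slide":[0.066,0.02,0.107],"jaw":1},{"dr":[0,0,0],"slide":[0.076,0.023,0.124],"jaw":1}]'

```text
time_s: 5.75
tool_pos: [0.519, -0.1124, 0.2018]
tcp_rot: [0.687, 0.463, -0.465, 0.312]
wrist_force: [6.5, 7.8, -6.1]
finger_gap: 0.0002
finger_force: 4.3
```

```bash
python3 - <<'E'
from h import *
import cv2
st();S=r.sense();print(R.from_quat(S["tcp_rot"]).inv().apply(S["wrist_force"]))
a=viewer.get_image("scene")[70:220,190:330];b=viewer.get_image("top")[135:285,180:320]
cv2.imwrite("pics/g.png",cv2.resize(np.hstack([a,b])[:,:,::-1],None,fx=2.8,fy=2.8,interpolation=cv2.INTER_CUBIC))
E
```

```text
t 5.75 q [ 0.13  0.65  1.44 -0.97  1.79  0.69] box xyz [-0.0087 -0.1297  0.2018] z [-0.35 -0.86 -0.37] F [ 6.52  7.77 -6.13]
[ 9.28561576  3.12110144 -6.66934093]
```

View pics/g.png

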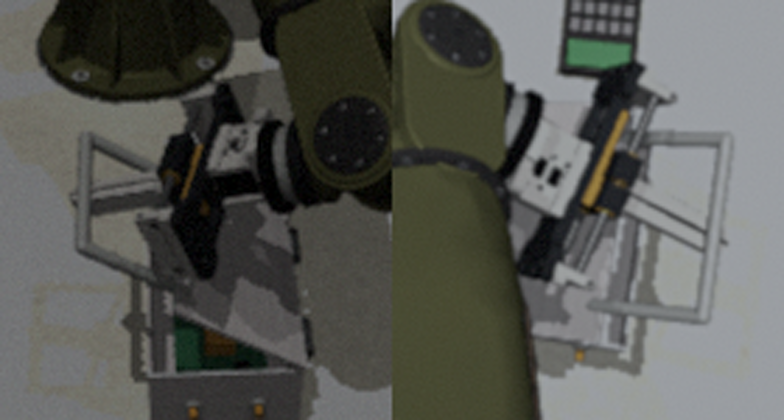

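```bash
cat >> h.py <<'E'
def fit(s,t):
    s=np.array(s);t=np.array(t)
    def f(v):
        P=np.array([B(*lid(v[0],x,.23)) for x in(.073,-.073)])
        return np.r_[(proj("scene",P)-s).ravel(),(proj("top",P)-t).ravel()]
    q=least_squares(f,[.6]);a=q.x[0];S=r.sense();Q=R.from_quat(S["tcp_rot"])
    print("a",a,q.fun.round(1),"bar/tool mm",(Q.inv().apply(B(*lid(a,0,.23))-S["tool_pos"])*1e3).round(1))
E
python3 - <<'E'
from h import *
fit([(218.6,158),(220.4,119)],[(299.6,184.8),(291.8,248)])
plan([(.62,22,.023,.0),(.55,22,.02,.002),(.45,24,.02,.002),(.35,27,.02,.002),(.25,31,.02,.002)])
E
```

```text
a 0.5895136057953332 [ 0.6  1.4  0.  -0.5  0.2 -0.9 -0.6  1.9] bar/tool mm [-13.    5.8 -18.5]
(0.62, 22, 0.023, 0.0) dr [-0.001, 0.001, 0.001] slide [-0.009, 0.016, -0.004]
(0.55, 22, 0.02, 0.002) dr [-0.001, 0.001, 0.001] slide [0.028, 0.024, 0.029]
(0.45, 24, 0.02, 0.002) dr [-0.001, 0.018, 0.001] slide [0.078, 0.034, 0.086]
(0.35, 27, 0.02, 0.002) dr [-0.001, 0.043, 0.001] slide [0.136, 0.042, 0.137]
(0.25, 31, 0.02, 0.002) dr [-0.001, 0.076, 0.001] slide [0.199, 0.049, 0.181]
```

Call:
play_rows --motion '[{"dr":[0,0,0],"slide":[0.012,0,0],"jaw":1},{"dr":[0,0,0],"slide":[0.022,0.004,0.012],"jaw":1},{"dr":[0,0.002,0],"slide":[0.034,0.008,0.028],"jaw":1},{"dr":[0,0.006,0],"slide":[0.046,0.01,0.042],"jaw":1},{"dr":[0,0.01,0],"slide":[0.058,0.013,0.056],"jaw":1},{"dr":[0,0.014,0],"slide":[0.07,0.015,0.07],"jaw":1},{"dr":[0,0.018,0],"slide":[0.082,0.018,0.084],"jaw":1},{"dr":[0,0.024,0],"slide":[0.096,0.02,0.097],"jaw":1},{"dr":[0,0.03,0],"slide":[0.109,0.022,0.11],"jaw":1},{"dr":[0,0.036,0],"slide":[0.122,0.024,0.122],"jaw":1},{"dr":[0,0.042,0],"slide":[0.136,0.026,0.134],"jaw":1}]'

```text
time_s: 6.77
tool_pos: [0.5176, -0.1349, 0.1488]
tcp_rot: [0.707, 0.477, -0.433, 0.291]
wrist_force: [0.5, 14.1, -6.5]
finger_gap: 0.0007
finger_force: 5.8
```

```bash
python3 - <<'E'
from h import *
st();S=r.sense();print(R.from_quat(S["tcp_rot"]).inv().apply(S["wrist_force"]))
for a in(.3,.35,.4):
  Q=R.from_quat(S["tcp_rot"]);print(a,(Q.inv().apply(B(*lid(a,0,.23))-S["tool_pos"])*1e3).round(1))
plan([(.35,27,.022,.0),(.3,29,.022,.001),(.25,31,.022,.001),(.2,33,.022,.001),(.15,36,.022,.001),(.1,39,.022,.001)])
E
```

```text
t 6.7667 q [ 0.08  0.67  1.49 -0.92  1.66  0.73] box xyz [-0.0073 -0.1521  0.1488] z [-0.34 -0.82 -0.46] F [ 0.54 14.08 -6.54]
[11.86157535 -4.79216131 -8.80559332]
0.3 [ -8.5   6.1 -10. ]
0.35 [-16.4   5.1 -18.2]
0.4 [-24.    4.  -26.8]
(0.35, 27, 0.022, 0.0) dr [-0.001, -0.001, 0.0] slide [-0.008, 0.017, 0.013]
(0.3, 29, 0.022, 0.001) dr [-0.001, 0.016, 0.0] slide [0.024, 0.021, 0.038]
(0.25, 31, 0.022, 0.001) dr [-0.001, 0.033, 0.0] slide [0.055, 0.024, 0.062]
(0.2, 33, 0.022, 0.001) dr [-0.001, 0.049, 0.0] slide [0.086, 0.026, 0.085]
(0.15, 36, 0.022, 0.001) dr [-0.001, 0.074, 0.0] slide [0.12, 0.028, 0.105]
(0.1, 39, 0.022, 0.001) dr [-0.001, 0.099, 0.0] slide [0.155, 0.029, 0.124]
```

Call:
play_rows --motion '[{"dr":[0,0,0],"slide":[0.005,0,-0.005],"jaw":1},{"dr":[0,0.008,0],"slide":[0.019,0.002,0.004],"jaw":1},{"dr":[0,0.016,0],"slide":[0.032,0.003,0.014],"jaw":1},{"dr":[0,0.025,0],"slide":[0.045,0.004,0.024],"jaw":1},{"dr":[0,0.033,0],"slide":[0.058,0.005,0.034],"jaw":1},{"dr":[0,0.041,0],"slide":[0.073,0.006,0.045],"jaw":1},{"dr":[0,0.05,0],"slide":[0.089,0.007,0.057],"jaw":1},{"dr":[0,0.058,0],"slide":[0.1,0.008,0.064],"jaw":1},{"dr":[0,0.066,0],"slide":[0.112,0.008,0.07],"jaw":1},{"dr":[0,0.075,0],"slide":[0.123,0.009,0.077],"jaw":1}]'

```text
time_s: 7.6
tool_pos: [0.5186, -0.1402, 0.1062]
tcp_rot: [0.739, 0.497, -0.377, 0.253]
wrist_force: [-0.1, 0.5, -1.0]
finger_gap: 0.0007
finger_force: 0.6
```

```bash
python3 - <<'E'
from h import *
import cv2
st();S=r.sense();print(R.from_quat(S["tcp_rot"]).inv().apply(S["wrist_force"]))
for a in(.05,.1,.15,.2):
  Q=R.from_quat(S["tcp_rot"]);print(a,(Q.inv().apply(B(*lid(a,0,.23))-S["tool_pos"])*1e3).round(1))
a=viewer.get_image("scene")[90:240,190:330];b=viewer.get_image("top")[135:285,180:320]
cv2.imwrite("pics/i.png",cv2.resize(np.hstack([a,b])[:,:,::-1],None,fx=2.8,fy=2.8,interpolation=cv2.INTER_CUBIC))
plan([(.15,36,.016,.001),(.1,39,.016,.001),(.06,41,.016,.001),(.02,43,.016,.001),(0,44,.016,.001),(-.02,44,.016,.001)])
E
```

```text
t 7.6 q [ 0.04  0.66  1.52 -0.83  1.51  0.73] box xyz [-0.0057 -0.1573  0.1062] z [-0.31 -0.75 -0.59] F [-0.06  0.48 -0.99]
[ 1.04536541 -0.2373395   0.24166433]
0.05 [0.9 6.1 1.6]
0.1 [-7.8  5.8 -6. ]
0.15 [-16.1   5.4 -13.9]
0.2 [-24.    4.8 -22.2]
(0.15, 36, 0.016, 0.001) dr [-0.001, 0.0, -0.0] slide [-0.003, 0.018, 0.007]
(0.1, 39, 0.016, 0.001) dr [-0.001, 0.025, -0.0] slide [0.028, 0.02, 0.031]
(0.06, 41, 0.016, 0.001) dr [-0.001, 0.042, -0.0] slide [0.052, 0.02, 0.049]
(0.02, 43, 0.016, 0.001) dr [-0.001, 0.058, -0.0] slide [0.078, 0.021, 0.066]
(0, 44, 0.016, 0.001) dr [-0.001, 0.067, -0.0] slide [0.091, 0.021, 0.075]
(-0.02, 44, 0.016, 0.001) dr [-0.001, 0.067, -0.0] slide [0.103, 0.021, 0.084]
```

View pics/i.png

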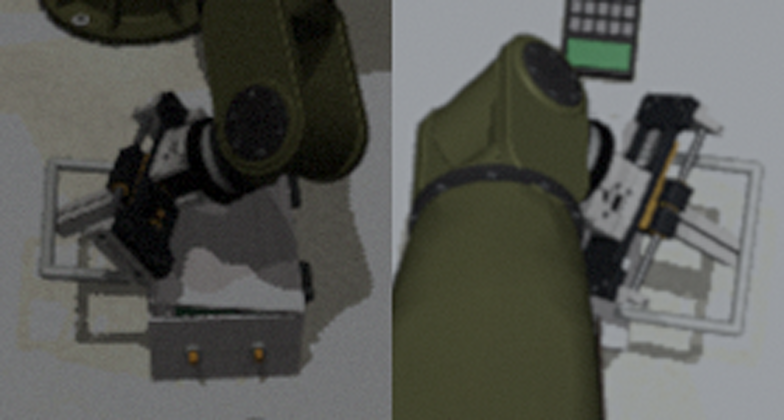

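```bash
python3 - <<'E'
from h import *
fit([(206,186),(208.6,148)],[(310.4,195.5),(304.3,252.5)])
for n in C: print(n,proj(n,r.sense()["tool_pos"]))
E
```

```text
a 0.14176468814303889 [ 1.   1.6  0.6 -1.  -0.4 -1.6 -1.8  1.5] bar/tool mm [-14.5   5.5 -12.6]
scene [[208.98625182 169.93214304]]
top [[304.9000087  226.76369498]]
```

The bar rests 13 mm from the tip at a≈0.14, and the load is a light 1 N. I'll lower it gently.

Call:
play_rows --motion '[{"dr":[0,0.006,0],"slide":[0.007,0.0,0.008],"jaw":1},{"dr":[0,0.012,0],"slide":[0.014,0.0,0.014],"jaw":1},{"dr":[0,0.018,0],"slide":[0.021,0.001,0.02],"jaw":1},{"dr":[0,0.025,0],"slide":[0.028,0.001,0.026],"jaw":1},{"dr":[0,0.03,0],"slide":[0.035,0.001,0.031],"jaw":1},{"dr":[0,0.035,0],"slide":[0.042,0.002,0.036],"jaw":1},{"dr":[0,0.041,0],"slide":[0.05,0.002,0.042],"jaw":1}]'

```text
time_s: 8.28
tool_pos: [0.5187, -0.1413, 0.0867]
tcp_rot: [0.755, 0.508, -0.345, 0.231]
wrist_force: [0.3, 6.9, -1.5]
finger_gap: 0.0003
finger_force: 2.8
```

```bash
python3 - <<'E'
from h import *
st();S=r.sense();Q=R.from_quat(S["tcp_rot"]);print(Q.inv().apply(S["wrist_force"]))
for a in(.0,.05,.1):print(a,(Q.inv().apply(B(*lid(a,0,.23))-S["tool_pos"])*1e3).round(1))
plan([(.05,41,.014,0),(.02,42,.014,.0),(0,42,.014,.0),(-.02,42,.014,0),(-.05,42,.014,0)])
E
```

```text
t 8.2833 q [ 0.02  0.65  1.54 -0.78  1.43  0.72] box xyz [-0.0054 -0.1583  0.0867] z [-0.29 -0.7  -0.66] F [ 0.34  6.9  -1.48]
[ 5.38970614 -2.28791919 -3.95057562]
0.0 [-4.9  5.7 -4. ]
0.05 [-13.3   5.5 -11.8]
0.1 [-21.3   5.2 -20.1]
(0.05, 41, 0.014, 0) dr [-0.001, 0.001, -0.0] slide [0.002, 0.019, 0.007]
(0.02, 42, 0.014, 0.0) dr [-0.001, 0.009, -0.0] slide [0.02, 0.019, 0.022]
(0, 42, 0.014, 0.0) dr [-0.001, 0.009, -0.0] slide [0.031, 0.019, 0.033]
(-0.02, 42, 0.014, 0) dr [-0.001, 0.009, -0.0] slide [0.043, 0.019, 0.043]
(-0.05, 42, 0.014, 0) dr [-0.001, 0.009, -0.0] slide [0.06, 0.019, 0.057]
```

Call:
play_rows --motion '[{"dr":[0,0,0],"slide":[0.003,0,-0.003],"jaw":1},{"dr":[0,0,0],"slide":[0.008,0,0.002],"jaw":1},{"dr":[0,0,0],"slide":[0.013,0,0.006],"jaw":1},{"dr":[0,0,0],"slide":[0.018,0,0.011],"jaw":1},{"dr":[0,0,0],"slide":[0.023,0,0.015],"jaw":1},{"dr":[0,0,0],"slide":[0.028,0,0.02],"jaw":1},{"dr":[0,0,0],"slide":[0.033,0,0.024],"jaw":1},{"dr":[0,0,0],"slide":[0.038,0,0.029],"jaw":1},{"dr":[0,0,0],"slide":[0.043,0,0.033],"jaw":1},{"dr":[0,0,0],"slide":[0.05,0,0.039],"jaw":1},{"dr":[0,0,0],"slide":[0.058,0,0.045],"jaw":1}]'

```text
time_s: 9.2
tool_pos: [0.5191, -0.1407, 0.065]
tcp_rot: [0.755, 0.507, -0.345, 0.232]
wrist_force: [-0.5, -0.2, -1.4]
finger_gap: 0.0006
finger_force: 0.0
```

```bash
python3 - <<'E'
from h import *
import cv2
st();S=r.sense();Q=R.from_quat(S["tcp_rot"])
print((Q.inv().apply(B(*lid(0,0,.23))-S["tool_pos"])*1e3).round(1),(Q.inv().apply(B(*lid(0,0,.14))-S["tool_pos"])*1e3).round(1))
a=viewer.get_image("scene")[90:240,190:330];b=viewer.get_image("top")[135:285,180:320]
cv2.imwrite("pics/j.png",cv2.resize(np.hstack([a,b])[:,:,::-1],None,fx=2.8,fy=2.8,interpolation=cv2.INTER_CUBIC))
E
```

```text
t 9.2 q [ 0.02  0.69  1.54 -0.78  1.41  0.74] box xyz [-0.005  -0.1577  0.065 ] z [-0.29 -0.7  -0.65] F [-0.5  -0.17 -1.36]
[-21.8   5.4 -17.7] [ 35.  -18.1 -83.4]
```

View pics/j.png

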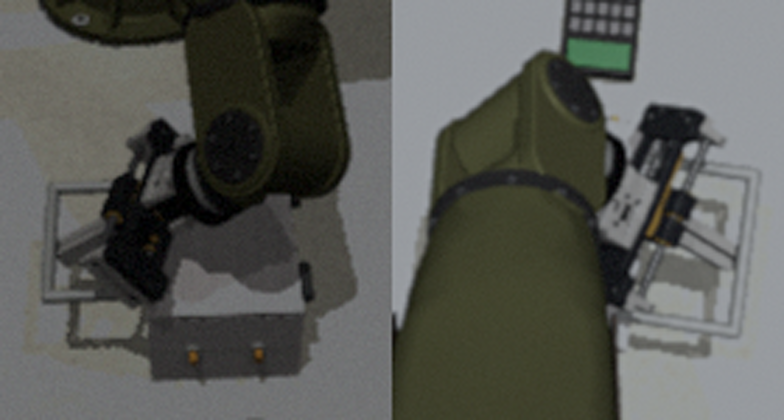

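The lid looks shut, and the finger force is 0 with the bar about 8 mm clear. I'll withdraw along the finger axis.

Call:
play_rows --motion '[{"dr":[0,0,0],"slide":[0.005,0,-0.04],"jaw":1},{"dr":[0,0,0],"slide":[0.005,0,-0.1],"jaw":1},{"dr":[0,0,0],"slide":[0.005,0,-0.17],"jaw":1},{"dr":[0,0,0],"slide":[0.005,0,-0.25],"jaw":1},{"dr":[0,0,0],"slide":[0.005,0,-0.33],"jaw":1},{"dr":[0,0,0],"slide":[0.005,0,-0.41],"jaw":1},{"dr":[0,0,0],"slide":[0.005,0,-0.5],"jaw":1},{"dr":[0,0,0],"slide":[0.005,0,-0.6],"jaw":1},{"dr":[0,0,0],"slide":[0.005,0,-0.6],"jaw":1},{"dr":[0,0,0],"slide":[0.005,0,-0.6],"jaw":1}]'

```text
time_s: 10.13
tool_pos: [0.5715, -0.0124, 0.1826]
tcp_rot: [0.755, 0.508, -0.344, 0.232]
wrist_force: [-0.9, -1.3, 0.0]
finger_gap: 0.0002
finger_force: 0.0
```

```bash
python3 - <<'E'
from h import *
import cv2
st()
cv2.imwrite("pics/k.png",np.hstack([viewer.get_image("scene")[60:300,80:460],viewer.get_image("top")[80:320,60:430]])[:,:,::-1])
E
```

```text
t 10.1333 q [ 0.21  0.67  1.25 -0.69  1.74  0.66] box xyz [ 0.0311 -0.0239  0.1826] z [-0.28 -0.7  -0.65] F [-0.93 -1.26  0.03]
```

View pics/k.png

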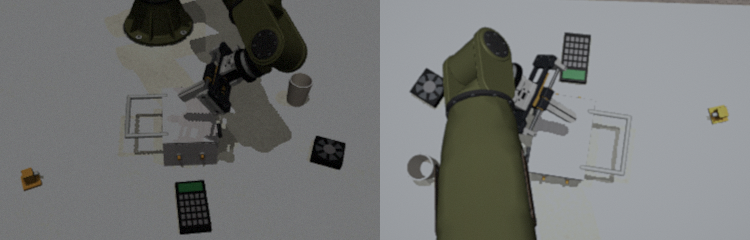

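The lid is flat on the rim, the hand is clear above it at z≈0.18, and the calculator, cup, fan and adapter are at their starting pixels. I'm handing in the job.

```bash
python3 -c "
from rig import workorder
print(workorder.job_done())"
```

```text
the job is handed in; nothing more can be done
None
```

The lid was tipped, caught on the fingers, carried down until it looked fully shut in the camera images, and the hand was taken clear with the bystanders unmoved; the job is handed in, but no verdict came back.

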